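# Hold the curing pot's bayonet lid at half-turn

### The job

Fit the blue bayonet lid onto the curing pot: lower it with its lugs through the two gaps at the green marks until the flange sits on the rim, then twist it clockwise half-way, so that the yellow grip bar points at the orange marks, without ever letting the lock click at the red ones. A spring inside turns the lid back, so keep gripping it still at the orange marks: the program finishes while the robot is holding the lid there. Leave the other things on the worktop where they are.

Things in the scene. Friction and masses are not known exactly. Their poses are not given: they have to be found in the camera images.
- cure_pot: Pressure curing pot, fixed: round aluminium body, 96 mm diameter (104 mm at the foot), top rim 74 mm above the worktop, round gauge on its -x side reaching 67 mm from the axis. Origin on its axis at the worktop, z up. The gaps for the lid's lugs lie on its +x and -x line. Apart from the gauge it is the same after a half turn. Turning the lid anticlockwise is blocked after about 7 degrees.
- pot_mouth (a point): Centre of the pot's mouth, at rim height (axes as the pot). A black ledge 6 mm thick, flush with the rim, leaves a 50 mm round hole with two gaps 18 mm wide that reach 34 mm from the axis; below it is a channel, 10 mm high, for the lugs. Marks on the rim (each also on the far side): green at the gaps, orange 45 degrees clockwise from above, red 85 degrees clockwise (locked).
- half_mark (a point): One of the two orange half-way marks on the rim, 43.5 mm from the axis, 45 degrees (0.785 rad) clockwise, seen from above, from the pot's +x; the other lies half a turn round.
- pot_lid: Loose bayonet lid, 0.11 to 0.18 kg, standing upright on the worktop, the same after a half turn. Origin on its axis at its underside, z up, x along grip bar and lugs. Dark plug 46 mm diameter, z 0 to 16 mm; blue flange 76 mm diameter, z 16 to 24 mm, with white pointer lines along x. Fully in, the flange rests on the rim and the origin is 58 mm above the pot's; with lugs on the ledge, 74 mm.
- lid_bar (a point): Middle of the lid's yellow grip bar, 37 mm above the lid's origin. The bar is 56 mm long (lid x), 14 mm thick (lid y) and 26 mm tall (z 24 to 50 mm), free on all sides; grip it across its thickness.
- lid_lug (a point): Tip of one of the lid's two steel lugs at the foot of the plug (the other lies half a turn round): 32 mm from the axis along lid x, 11 mm wide, z 0 to 7 mm; this point is 3.5 mm above the lid's underside. Twisted, the lugs run below the pot's ledge with 3 mm of height to spare.
- bayonet_ring (a joint): Brass sprung ring inside the pot that the lugs push round; rad, 0 at rest, grows as the lid turns clockwise from above. The lid turns about 0.12 before it meets the ring, so the ring reads about 0.67 with the lid half-way. The spring resists with 0.06 to 0.16 N m and turns a released lid back towards green. The lock clicks when the ring passes 1.1; end of travel 1.35.
- arch_cast: Bystander: tan stone cast of a dental arch, 51x66x26 mm; origin at the centre of its underside. Leave it where it is.
- powder_pot: Bystander: closed white pot with a cream lid, 61 mm wide, 55 mm tall; origin at the centre of its underside. Leave it where it is.
- bur_block: Bystander: pale block with small upright burs, 28x70x49 mm; origin at the centre of its underside. Leave it where it is.
- putty_key: Bystander: grey lump of silicone putty, 38x57x40 mm; origin at the centre of its underside. Leave it where it is.
- crown_caliper: Bystander: flat steel caliper, lying, 114x64x6 mm; origin at the centre of its underside. Leave it where it is.
- cast_framework: Bystander: metal bridge framework, horseshoe of crowns, 34x61x14 mm; origin at the centre of its underside. Leave it where it is.
Mind the look-alikes: they are no part of the job. What is shaped like the pot_lid but brown or turquoise is not meant.

How it is judged:
On the way:
1. the lid sits on the rim with its lugs through the gaps at the green marks, not yet twisted (horizontal distance between pot_lid and cure_pot below 0.0045 m and z of pot_lid in the frame of cure_pot between 0.054 and 0.0605 m and angle between pot_lid's own z axis and vertical below 0.07 rad and value of joint bayonet_ring below 0.15 rad and angle between the x axis of pot_lid and the x axis of cure_pot, either way round below 0.25 rad), for 0.1 s.
At the end, for the whole second after the job is handed in: The lid is in the pot, flange within 2.5 mm of the rim, within 4.5 mm of the pot's axis and 4 degrees of upright, twisted clockwise to the orange marks within 8 degrees (0.14 rad), the ring pushed to 0.45-0.95 rad and still, and the fingers still grip the lid (more than 2 N) (horizontal distance between pot_lid and cure_pot below 0.0045 m and z of pot_lid in the frame of cure_pot between 0.054 and 0.0605 m and angle between pot_lid's own z axis and vertical below 0.07 rad and angle between the x axis of pot_lid and the x axis of cure_pot, either way round between 0.645 and 0.925 rad and value of joint bayonet_ring between 0.45 and 0.95 rad and velocity of joint bayonet_ring between -0.1 and 0.1 rad/s and contact force between the fingers and pot_lid above 2 N); the arm keeps its last pose, push and grip.
It fails at once if the lid was twisted past the lock click (ring beyond 1.1 rad) (value of joint bayonet_ring above 1.1 rad).
It fails at once if a bystander was moved more than 25 mm (distance of any of arch_cast, powder_pot, bur_block, putty_key, crown_caliper, cast_framework from where it was at the start of the episode above 0.025 m).
It also fails if it takes over 48 s, if anything falls off the work surface, if the arm or the gripper's body presses on something with over 40 N, if the wrist force passes 120 N, or if a joint passes its speed limit or range.

### The arm

A 6-joint arm with a two-finger parallel gripper is mounted at the origin on a cart in front of the work surface, level with it; the furniture and walls round the work are solid. World frame = base frame: x ahead of the robot, y to its left, z up, the work surface at z = 0. Lengths are in m, angles in rad, forces in N, time in s.
With the tool pointing down it reaches from about 0.35 to 0.975 m from the base axis. Payload 4.9 kg.
Tool frame: the origin (TCP) lies at the very end of the fingers, on their centre line; the grasp point (between the pads) lies 19 mm behind it (ctrl.grasp_offset is the distance from the TCP to the grasp point, in m); z points along the fingers, y is the line along which they close (so a half turn about z gives the same grasp; the last joint's range is limited). The gripper opens to 85 mm and grips with 20 to 120 N. Pads are 22 mm wide; open, the fingers measure 114 mm over their backs; the gripper's body (76 mm by 85 mm) begins 54 mm behind the grasp point. The pads swing forward as they close: fully open they stand 13 mm farther back than shut.
Start: joints at [1.117, 0.053, 1.613, -0, 1.476, -0.119], TCP at [0.205, 0.59, 0.231] pointing down, gripper open.
Joint ranges: [-3.01, 3.01], [-1.01, 2.22], [0.06, 2.58], [-1.02, 4.17], [0.09, 2.62], [-3.14, 3.14]. Speed limits (rad/s): [2.57, 2.57, 3.14, 3.14, 3.14, 3.14].

### API

Orientations are given as a rotation vector (axis times angle).
In Python, from station import ctrl, optics gives the robot as it stands.
- The arm moves only by the shell command python3 -m handwheel 'ROWS' [OPENING] [FORCE]. ROWS is JSON, a list of rows, each an object of numbers: "tx", "ty", "tz": the shift along the tool's x, y, z in mm; "roll": the turn about the tool's z in rad. A call has 1 to 12 rows; each row shifts and turns the commanded pose from where the row before left it, along the tool's axes as they then stand; what a row does not reach is not made up. A row lasts 1/12 s, in which the tool goes at most 41.7 mm and 7.16 degrees, less where a joint would pass 70% of its speed; a pose out of reach is approached as far as the arm can. A call with a gripper value outside its range is refused whole. OPENING is the finger opening in mm, from 0 to 85.4, set as the call begins (- or left out, the last holds). The fingers move at their own pace and stop on an object; FORCE is the grip in N (left out, the last holds). Time passes only in rows, so rows that do not move let the fingers close. It gives the time, the measured TCP pose, the force, the opening and the grip force at its end, in the units of the state.
- ctrl.get_obs(): the state, without advancing time (a new reading comes with each control period).
- optics.get_image(name): name is "side" or "top"; returns (picture, depth): 400x640x3 uint8, red, green, blue; 400x640 float32, m along the optical axis (not along the pixel's ray), 0 where there is no reading.
- optics.camera_params(name): a dict with "mtx" (3x3 intrinsics, pixels), "extrinsics" (4x4, takes a point from camera to world coordinates). Camera axes: x right, y down, z forward; pixel columns grow to the right and rows downward; lengths in m; the calibration is good to about 2 mm. A picture is of the moment at which its call begins. camera_params takes no time and is no camera call.
- ctrl.finish_job(): hands the job in; it is judged then, once.
The state is a dict: "t": time; "q": joint angles; "dq": joint speeds; "effort": joint torques, N m; "tool_pos": TCP position; "tool_rot": TCP orientation; "contact_force": force on the tool from outside, world axes, zero at the start; "wrist_torque": the same for the moment, N m; "opening": finger opening in m; "grip_force": force on a finger pad.
Only numpy, scipy, OpenCV 4.12 (cv2) and the standard library are available. Lean on these libraries where they do the work, as an engineer would, in place of code of your own. Each camera call takes 0.05 s, during which the arm holds its last target. There are 200 camera calls.

## Working session

There is one attempt and no reset: what is moved stays moved. The work goes in short steps, Python scripts to look and compute and a shell command to move; the robot and the scene stay as the last step left them, time stands still between calls to the robot, and variables do not carry over. Pictures are saved under pics/ and viewed, at most 10 in all, crops included, and the job is handed in when it is done.

```bash
ls; mkdir -p pics; python3 - <<'E'
from station import ctrl, optics
import cv2,numpy as np
o=ctrl.get_obs(); print({k:np.round(v,4).tolist() for k,v in o.items()}, ctrl.grasp_offset)
for n in("side","top"):
    im,d=optics.get_image(n); cv2.imwrite(f"pics/{n}0.png",im[:,:,::-1]); np.save(f"pics/{n}0d.npy",d)
    p=optics.camera_params(n); print(n,p["mtx"],p["extrinsics"].round(4))
E
```

```text
pics
{'t': 0.0, 'q': [1.117, 0.0534, 1.6143, -0.0, 1.476, -0.119], 'dq': [0.0006, 0.0016, -0.0001, -0.0006, 0.0005, 0.0017], 'effort': [-0.0003, -39.3691, -37.0176, -0.0002, 0.0071, -0.0], 'tool_pos': [0.2051, 0.5897, 0.2301], 'tool_rot': [-0.5233, -3.0971, 0.0031], 'contact_force': [-0.2628, 0.3157, 0.6758], 'wrist_torque': [-0.0017, 0.0114, 0.0106], 'grip_force': 0.0, 'opening': 0.0853} 0.0187
side [[398.00324333   0.         316.69394213]
 [  0.         398.00324333 196.99192631]
 [  0.           0.           1.        ]] [[-0.9964 -0.0689  0.049   0.4929]
 [-0.084   0.7477 -0.6587  0.5436]
 [ 0.0088 -0.6605 -0.7508  0.7876]
 [ 0.      0.      0.      1.    ]]
top [[504.74759735   0.         316.11569382]
 [  0.         504.74759735 200.57385819]
 [  0.           0.           1.        ]] [[ 0.0194 -0.9838  0.1783  0.3576]
 [-0.9993 -0.025  -0.0292 -0.0594]
 [ 0.0331 -0.1776 -0.9835  1.1315]
 [ 0.      0.      0.      1.    ]]
```

View pics/top0.png

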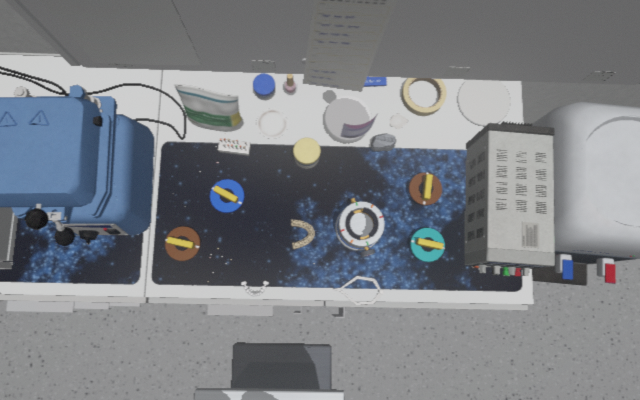

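View pics/side0.png

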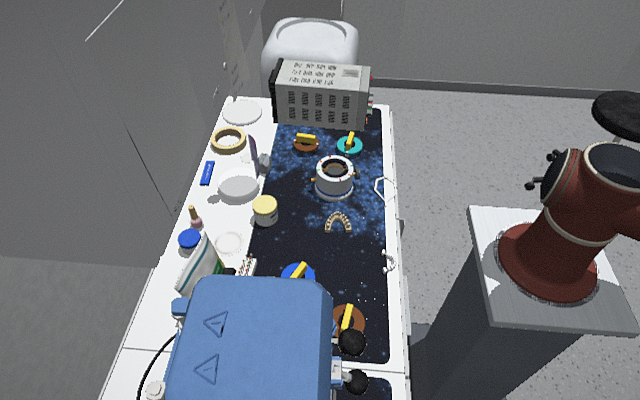

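Top view: the blue lid is at about (227,196), the pot at (361,226), and the brown and turquoise look-alikes sit elsewhere. In the side view the lid (298,272) is partly hidden by the blue machine, and the pot is at (334,177). I'll zoom in next.

```bash
python3 - <<'E'
import cv2,numpy as np
t=cv2.imread("pics/top0.png");s=cv2.imread("pics/side0.png")
R=lambda im,u,v,w,h,f:cv2.resize(im[v:v+h,u:u+w],None,fx=f,fy=f,interpolation=cv2.INTER_CUBIC)
a=np.hstack([R(t,200,170,56,56,7),R(t,330,195,56,56,7)]);b=np.hstack([R(s,270,245,56,29,7),R(s,306,150,56,29,7)])
b=np.hstack([R(s,270,250,56,28,7),R(s,306,150,56,28,7)])
cv2.imwrite("pics/zoom.png",np.vstack([a,b]))
E
```

```text
(no output)
```

View pics/zoom.png

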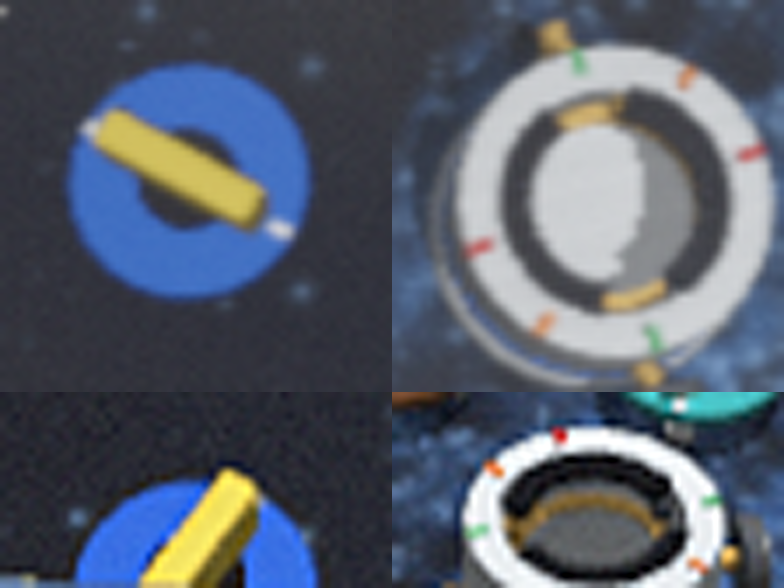

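The crops show the lid's blue flange with the bar running from upper left to lower right, and the pot rim with green marks near the top and bottom, orange and red clockwise from them. Now I'll measure.

```bash
cat > h.py <<'E'
import cv2,numpy as np
from station import ctrl,optics
P={n:optics.camera_params(n) for n in("top","side")}
def ray(n,uv):
    K,E=P[n]["mtx"],P[n]["extrinsics"]
    uv=np.atleast_2d(uv).astype(float)
    d=np.c_[(uv-K[:2,2])/K[0,0],np.ones(len(uv))]@E[:3,:3].T
    return E[:3,3],d
def plane(n,uv,z):
    c,d=ray(n,uv); return c+d*((z-c[2])/d[:,2])[:,None]
def tri(uvt,uvs):
    (c1,d1),(c2,d2)=ray("top",uvt),ray("side",uvs); d1,d2=d1[0],d2[0]
    s=np.linalg.lstsq(np.c_[d1,-d2],c2-c1,rcond=None)[0]
    a,b=c1+s[0]*d1,c2+s[1]*d2; return (a+b)/2,np.linalg.norm(a-b)
def mask(im,name,box):
    h=cv2.cvtColor(im,cv2.COLOR_BGR2HSV)
    lo,hi=dict(blue=((100,130,100),(125,255,255)),yellow=((20,100,90),(33,255,255)),green=((50,70,60),(85,255,255)),
      orange=((5,110,120),(18,255,255)),red=((170,120,90),(180,255,255)),white=((0,0,150),(180,60,255)))[name]
    m=cv2.inRange(h,lo,hi);k=np.zeros_like(m);u,v,w,hh=box;k[v:v+hh,u:u+w]=m[v:v+hh,u:u+w];return k
def blobs(m,amin=2):
    n,_,st,c=cv2.connectedComponentsWithStats(m,connectivity=8)
    return [(st[i,4],c[i]) for i in range(1,n) if st[i,4]>=amin]
def circ(xy):  # algebraic circle fit
    A=np.c_[2*xy,np.ones(len(xy))];s=np.linalg.lstsq(A,(xy**2).sum(1),rcond=None)[0]
    return s[:2],np.sqrt(s[2]+s[:2]@s[:2])
def outer(m):
    c=max(cv2.findContours(m,cv2.RETR_EXTERNAL,cv2.CHAIN_APPROX_NONE)[0],key=cv2.contourArea)
    return cv2.convexHull(c)[:,0].astype(float)
E
python3 - <<'E'
from h import *
t=cv2.imread("pics/top0.png");s=cv2.imread("pics/side0.png")
lb=(200,170,56,56);m=mask(t,"blue",lb)
print("lid circle",circ(plane("top",outer(m|mask(t,"yellow",lb)) ,.024)[:,:2]), circ(plane("top",outer(m),.024)[:,:2]))
for z in(.05,.037):
  y=mask(t,"yellow",lb); p=plane("top",np.argwhere(y)[:,::-1],z)[:,:2];c=p.mean(0);w,V=np.linalg.eigh(np.cov(p.T));print("bar",z,c,np.degrees(np.arctan2(V[1,1],V[0,1])),np.sqrt(12*w))
print("pointers",[(a,plane("top",c,.024)[0].round(4)) for a,c in blobs(mask(t,"white",lb))])
pbt=(330,195,60,60);pbs=(306,150,56,60)
for n,im,b in(("top",t,pbt),("side",s,pbs)):
  for col in("green","orange","red"): print(n,col,[(a,c.round(2),plane(n,c,.074)[0].round(4)) for a,c in blobs(mask(im,col,b))])
  m=mask(im,"white",b);e=cv2.fitEllipse(outer(m));print(e, circ(plane(n,outer(m),.074)[:,:2]))
d=np.load("pics/top0d.npy")
for uv in((210,180),(219,205),(347,205),(227,196),(240,215)):
  D=np.median(d[uv[1]-1:uv[1]+2,uv[0]-1:uv[0]+2]);c,r=ray("top",uv);print(uv,(c+r[0]*D).round(4))
d=np.load("pics/side0d.npy");ds=d
for uv in((300,268),(285,275),(320,160)):
  D=d[uv[1],uv[0]];c,r=ray("side",uv);print(uv,(c+r[0]*D).round(4))
E
```

```text
lid circle (array([0.5648402 , 0.10704583]), np.float64(0.038318861354388174)) (array([0.56298642, 0.10803788]), np.float64(0.036647530569368335))
bar 0.05 [0.5637694  0.10588424] 62.252394400620695 [0.01461907 0.05190401]
bar 0.037 [0.56624757 0.10787144] 62.25239440062068 [0.01479479 0.05252792]
pointers [(np.int32(6), array([0.5818, 0.1382, 0.024 ])), (np.int32(7), array([0.5499, 0.0772, 0.024 ]))]
top green [(np.int32(2), array([356. , 203.5]), array([ 0.5452, -0.176 ,  0.074 ])), (np.int32(2), array([367. , 243.5]), array([ 0.4603, -0.1997,  0.074 ]))]
top orange []
top red []Traceback (most recent call last):
  File "<stdin>", line 11, in <module>
cv2.error: OpenCV(4.12.0) /io/opencv/modules/imgproc/src/shapedescr.cpp:356: error: (-215:Assertion failed) n >= 0 && (depth == CV_32F || depth == CV_32S) in function 'fitEllipseNoDirect'
```

```bash
sed -i 's/astype(float)$/astype(np.float32)/; s/green=((50,70,60)/green=((45,50,50)/; s/orange=((5,110,120)/orange=((4,80,100)/; s/red=((170,120,90)/red=((165,90,80)/' h.py
python3 - <<'E'
from h import *
t=cv2.imread("pics/top0.png");s=cv2.imread("pics/side0.png")
pbt=(330,192,62,64);pbs=(306,150,56,60)
for n,im,b in(("top",t,pbt),("side",s,pbs)):
  for col in("green","orange","red"): print(n,col,[(a,c.round(2),plane(n,c,.074)[0].round(4)) for a,c in blobs(mask(im,col,b))])
  m=mask(im,"white",b);print(circ(plane(n,outer(m),.074)[:,:2]))
D={n:np.load(f"pics/{n}0d.npy") for n in("top","side")}
for n,uv in(("top",(210,180)),("top",(217,202)),("top",(350,205)),("top",(343,215)),("top",(227,196)),("top",(205,220)),("side",(300,268)),("side",(287,268)),("side",(318,165))):
  v=np.median(D[n][uv[1]-1:uv[1]+2,uv[0]-1:uv[0]+2]);c,r=ray(n,uv);print(n,uv,(c+r[0]*v).round(4))
# rim by depth, side and top: points with z 0.065-0.085 near pot
for n,(u0,v0,w,h) in(("top",pbt),("side",pbs)):
  uv=np.array([(u,v) for v in range(v0,v0+h) for u in range(u0,u0+w)]);c,r=ray(n,uv)
  X=c+r*D[n][uv[:,1],uv[:,0]][:,None]; k=(X[:,2]>.066)&(X[:,2]<.085)&(np.hypot(X[:,0]-.503,X[:,1]+.188)<.06);q=X[k]
  print(n,k.sum(),np.median(q[:,2]), circ(cv2.convexHull(q[:,:2].astype(np.float32))[:,0]))
  X=X[(np.hypot(X[:,0]-.503,X[:,1]+.188)<.075)&(X[:,2]>.086)];print("above",len(X))
E
```

```text
top green [(np.int32(5), array([356., 203.]), array([ 0.5463, -0.176 ,  0.074 ])), (np.int32(5), array([367., 243.]), array([ 0.4613, -0.1997,  0.074 ]))]
top orange [(np.int32(2), array([351. , 199.5]), array([ 0.5536, -0.1653,  0.074 ])), (np.int32(2), array([371.5, 205.5]), array([ 0.5417, -0.2092,  0.074 ])), (np.int32(4), array([351.  , 241.25]), array([ 0.4642, -0.1659,  0.074 ]))]
top red [(np.int32(3), array([381.  , 216.33]), array([ 0.5188, -0.2295,  0.074 ]))]
(array([ 0.50238248, -0.188484  ]), np.float64(0.04818043521889931))
side green [(np.int32(3), array([351., 165.]), array([ 0.4608, -0.1998,  0.074 ])), (np.int32(6), array([317.5, 169.5]), array([ 0.5453, -0.1754,  0.074 ]))]
side orange [(np.int32(4), array([307.5, 150. ]), array([ 0.5779, -0.2464,  0.074 ])), (np.int32(4), array([320. , 160.5]), array([ 0.5415, -0.2091,  0.074 ])), (np.int32(3), array([349.  , 174.33]), array([ 0.4649, -0.1656,  0.074 ])), (np.int32(2), array([315. , 179.5]), array([ 0.5485, -0.1397,  0.074 ]))]
side red [(np.int32(2), array([329.5, 155. ]), array([ 0.5183, -0.2323,  0.074 ]))]
(array([ 0.50247523, -0.18625439]), np.float64(0.04789074553504067))
top (210, 180) [ 0.6046  0.1502 -0.0014]
top (217, 202) [0.5494 0.127  0.0254]
top (350, 205) [ 0.5413 -0.1631  0.0755]
top (343, 215) [ 0.5195 -0.1484  0.075 ]
top (227, 196) [0.559  0.1021 0.0494]
top (205, 220) [ 0.5122  0.156  -0.0006]
side (300, 268) [0.5595 0.1009 0.0503]
side (287, 268) [0.5903 0.0886 0.0256]
side (318, 165) [ 0.5454 -0.1921  0.0738]
top 1088 0.07473576004138993 (array([ 0.50300687, -0.1886285 ]), np.float64(0.04747592166880205))
above 0
side 644 0.07420350395817066 (array([ 0.50324838, -0.18665343]), np.float64(0.04807970067139997))
above 0
```

```bash
cat >> h.py <<'E'
def st(goal=None,yaw=None,o=None):
    """print tool state and the tool-axis shift (mm) / roll to a world goal (TCP xyz) and bar yaw (deg, of tool x)"""
    from scipy.spatial.transform import Rotation as Ro
    o=o or ctrl.get_obs(); R=Ro.from_rotvec(o["tool_rot"]).as_matrix();y=np.degrees(np.arctan2(R[1,0],R[0,0]))
    print("t",round(o["t"],2),"pos",np.round(o["tool_pos"],4),"yaw",round(y,2),"tilt",R[:2,2].round(4),"F",np.round(o["contact_force"],1),"M",np.round(o["wrist_torque"],2),"open",round(o["opening"],4),"grip",round(o["grip_force"],1),"q6",round(o["q"][5],2))
    if goal is not None: print("shift mm",(R.T@(np.array(goal)-o["tool_pos"])*1000).round(1))
    if yaw is not None: print("roll",np.radians(y-yaw))
E
python3 - <<'E'
from h import *
D=np.load("pics/top0d.npy");v,u=np.mgrid[0:400:4,0:640:4];uv=np.c_[u.ravel(),v.ravel()];c,r=ray("top",uv);d=D[uv[:,1],uv[:,0]];X=(c+r*d[:,None])[d>0]
X=X[X[:,2]>.08]
for y0 in np.arange(-.8,.9,.1):
    q=X[(X[:,1]>=y0)&(X[:,1]<y0+.1)&(X[:,0]<.75)]
    if len(q): print(round(y0,1),len(q),"x",q[:,0].min().round(3),q[:,0].max().round(3),"zmax",q[:,2].max().round(3),"zmin",q[:,2].min().round(3))
q=X[(X[:,1]>.2)&(X[:,1]<.6)]; print(q.min(0),q.max(0))
st((.40,.1,.23),62.3)
E
```

```text
-0.8 216 x 0.461 0.749 zmax 0.153 zmin 0.082
-0.7 467 x 0.461 0.749 zmax 0.154 zmin 0.08
-0.6 429 x 0.42 0.716 zmax 0.515 zmin 0.086
-0.5 724 x 0.42 0.713 zmax 0.606 zmin 0.08
-0.4 384 x 0.699 0.702 zmax 0.603 zmin 0.373
-0.3 372 x 0.459 0.722 zmax 0.597 zmin 0.08
-0.2 405 x 0.483 0.709 zmax 0.593 zmin 0.08
-0.1 369 x 0.69 0.702 zmax 0.588 zmin 0.354
-0.0 344 x 0.691 0.748 zmax 0.578 zmin 0.083
0.1 354 x 0.688 0.749 zmax 0.578 zmin 0.081
0.2 692 x 0.48 0.705 zmax 0.573 zmin 0.08
0.3 688 x 0.433 0.705 zmax 0.559 zmin 0.081
0.4 117 x 0.476 0.702 zmax 0.353 zmin 0.096
0.5 1 x 0.516 0.516 zmax 0.082 zmin 0.082
[0.43330217 0.20004003 0.08011905] [0.90204827 0.59409043 0.57322422]
t 0.1 pos [0.2051 0.5898 0.2302] yaw 160.82 tilt [-0.0008 -0.0017] F [ 0.4 -0.5 -0.2] M [0.02 0.01 0.01] open 0.0853 grip 0.0 q6 -0.12
shift mm [-345.  -398.6    0.8]
roll 1.719507350977987
```

```bash
python3 -m handwheel '[{"tx":-20,"ty":-24},{"tx":-25,"ty":-30},{"tx":-25,"ty":-30},{"tx":-25,"ty":-30},{"tx":-25,"ty":-30},{"tx":-25,"ty":-30},{"tx":-25,"ty":-30},{"tx":-25,"ty":-30},{"tx":-25,"ty":-30},{"tx":-25,"ty":-30},{"tx":-25,"ty":-30},{"tx":-20,"ty":-24}]' 50
python3 -m handwheel '[{"tx":-22,"ty":-20},{"tx":-22,"ty":-20},{"roll":0.12},{"roll":0.12},{"roll":0.12},{"roll":0.12},{"roll":0.12},{"roll":0.12},{"roll":0.12},{"roll":0.12},{"roll":0.12},{"roll":0.12}]'
python3 -c "
from h import *;st((.565,.107,.12),62.3)"
```

```text
t 0.1 pos [0.2051 0.5898 0.2302] yaw 160.82 tilt [-0.0008 -0.0017] F [ 0.4 -0.5 -0.2] M [0.02 0.01 0.01] open 0.0853 grip 0.0 q6 -0.12
shift mm [-498.6 -337.6  110.7]
roll 1.719507350977987$[0]: bad value
$[0]: bad value
```

```bash
python3 -m handwheel '[{"tx":-20.0,"ty":-24.0,"tz":0.0,"roll":0.0}]' 50; python3 -m handwheel --help; python3 -c "
from h import *;st()"
```

```text
t: 0.18
tool_pos: [0.215, 0.5629, 0.2301]
tool_rot: [-0.518, -3.097, 0.0]
contact_force: [-0.5, -0.7, 0.7]
opening: 0.0757
grip_force: 0.0
t 0.18 pos [0.215  0.5629 0.2301] yaw 161.0 tilt [-0.0016  0.0003] F [-0.5 -0.7  0.7] M [-0.05 -0.01  0.01] open 0.0757 grip 0.0 q6 -0.16invalid input: not JSON, or not a number
```

```bash
python3 -m handwheel '[{"tx":-25,"ty":-30,"tz":0,"roll":0},{"tx":-25,"ty":-30,"tz":0,"roll":0},{"tx":-25,"ty":-30,"tz":0,"roll":0},{"tx":-25,"ty":-30,"tz":0,"roll":0},{"tx":-25,"ty":-30,"tz":0,"roll":0},{"tx":-25,"ty":-30,"tz":0,"roll":0},{"tx":-25,"ty":-30,"tz":0,"roll":0},{"tx":-25,"ty":-30,"tz":0,"roll":0},{"tx":-25,"ty":-30,"tz":0,"roll":0},{"tx":-25,"ty":-30,"tz":0,"roll":0},{"tx":-25,"ty":-30,"tz":0,"roll":0},{"tx":-25,"ty":-30,"tz":0,"roll":0}]' 50
python3 -m handwheel '[{"tx":-15,"ty":-8,"tz":0,"roll":0},{"tx":-10,"ty":-6,"tz":0,"roll":0},{"tx":0,"ty":0,"tz":0,"roll":0.12},{"tx":0,"ty":0,"tz":0,"roll":0.12},{"tx":0,"ty":0,"tz":0,"roll":0.12},{"tx":0,"ty":0,"tz":0,"roll":0.12},{"tx":0,"ty":0,"tz":0,"roll":0.12},{"tx":0,"ty":0,"tz":0,"roll":0.12},{"tx":0,"ty":0,"tz":0,"roll":0.12},{"tx":0,"ty":0,"tz":0,"roll":0.12},{"tx":0,"ty":0,"tz":0,"roll":0.12},{"tx":0,"ty":0,"tz":0,"roll":0.12}]'
python3 -c "
from h import *;st((.565,.107,.12),62.3)"
```

```text
t: 1.18
tool_pos: [0.3813, 0.1206, 0.231]
tool_rot: [0.523, 3.097, 0.0]
contact_force: [0.6, -0.5, 0.1]
opening: 0.0502
grip_force: 0.0
t: 2.18
tool_pos: [0.4001, 0.1017, 0.2309]
tool_rot: [-2.186, -2.256, 0.001]
contact_force: [-0.1, -0.2, -0.4]
opening: 0.0502
grip_force: 0.0
t 2.18 pos [0.4001 0.1017 0.2309] yaw 91.8 tilt [-0.001   0.0002] F [-0.1 -0.2 -0.4] M [-0.02 -0.01 -0.03] open 0.0502 grip 0.0 q6 0.04
shift mm [  0.  165.1 110.7]
roll 0.5149496369654674
```

```bash
python3 -m handwheel '[{"tx":0,"ty":25,"tz":5,"roll":0},{"tx":0,"ty":33,"tz":15,"roll":0},{"tx":0,"ty":33,"tz":15,"roll":0},{"tx":0,"ty":33,"tz":15,"roll":0},{"tx":0,"ty":26,"tz":15,"roll":0},{"tx":0,"ty":15,"tz":10,"roll":0},{"tx":0,"ty":0,"tz":10,"roll":0.1},{"tx":0,"ty":0,"tz":10,"roll":0.1},{"tx":0,"ty":0,"tz":10,"roll":0.1},{"tx":0,"ty":0,"tz":5,"roll":0.1},{"tx":0,"ty":0,"tz":0,"roll":0.115},{"tx":0,"ty":0,"tz":0,"roll":0}]'
python3 - <<'E'
from h import *;st((.565,.107,.03),62.3)
for n in("top","side"):
    im,d=optics.get_image(n);cv2.imwrite(f"pics/{n}1.png",im[:,:,::-1])
R=lambda im,u,v,w,h,f:cv2.resize(im[v:v+h,u:u+w],None,fx=f,fy=f,interpolation=cv2.INTER_CUBIC)
t=cv2.imread("pics/top1.png");s=cv2.imread("pics/side1.png")
cv2.imwrite("pics/z1.png",np.hstack([R(t,170,130,130,130,3),R(s,220,170,130,130,3)]))
E
```

```text
t: 3.18
tool_pos: [0.5645, 0.1078, 0.1199]
tool_rot: [-2.684, -1.63, 0.003]
contact_force: [-0.1, -1.3, 0.7]
opening: 0.0504
grip_force: 0.0
t 3.18 pos [0.5645 0.1078 0.1199] yaw 62.52 tilt [-0.0025  0.0001] F [-0.1 -1.3  0.7] M [ 0.03 -0.03  0.03] open 0.0504 grip 0.0 q6 0.54
shift mm [-0.4  1.  89.9]
roll 0.003851613955865057
```

View pics/z1.png

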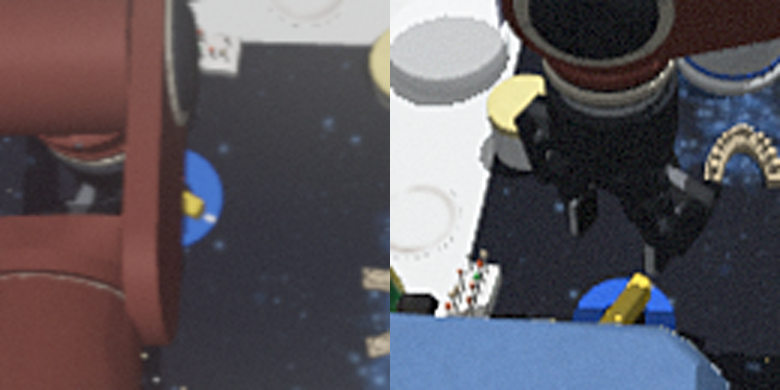

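The side view shows the fingers (about (580,215) and (660,255)) over the bar. In the top view the arm hides most of the lid. I'll descend and grip.

```bash
python3 -m handwheel '[{"tx":0,"ty":1,"tz":10,"roll":0},{"tx":0,"ty":0,"tz":15,"roll":0},{"tx":0,"ty":0,"tz":15,"roll":0},{"tx":0,"ty":0,"tz":15,"roll":0},{"tx":0,"ty":0,"tz":12,"roll":0},{"tx":0,"ty":0,"tz":8,"roll":0},{"tx":0,"ty":0,"tz":7,"roll":0},{"tx":0,"ty":0,"tz":6,"roll":0},{"tx":0,"ty":0,"tz":1,"roll":0},{"tx":0,"ty":0,"tz":0,"roll":0}]'
python3 -c "
from h import *;st((.565,.107,.03),62.3)"
```

```text
t: 4.12
tool_pos: [0.5662, 0.1065, 0.0322]
tool_rot: [-2.685, -1.631, 0.0]
contact_force: [-0.1, 0.1, 0.0]
opening: 0.0499
grip_force: 0.0
t 4.12 pos [0.5662 0.1065 0.0322] yaw 62.56 tilt [-0.0002 -0.    ] F [-0.1  0.1  0. ] M [-0.    0.01  0.03] open 0.0499 grip 0.0 q6 0.54
shift mm [-0.1 -1.3  2.2]
roll 0.004582921069723766
```

```bash
python3 -m handwheel '[{"tx":0,"ty":-1,"tz":2,"roll":0},{"tx":0,"ty":0,"tz":0,"roll":0},{"tx":0,"ty":0,"tz":0,"roll":0},{"tx":0,"ty":0,"tz":0,"roll":0},{"tx":0,"ty":0,"tz":0,"roll":0},{"tx":0,"ty":0,"tz":0,"roll":0},{"tx":0,"ty":0,"tz":0,"roll":0},{"tx":0,"ty":0,"tz":0,"roll":0}]' 5 70
python3 -c "
from h import *;st()"
```

```text
t: 4.78
tool_pos: [0.5658, 0.107, 0.0309]
tool_rot: [2.685, 1.631, 0.001]
contact_force: [-1.3, 0.1, 3.6]
opening: 0.0125
grip_force: 68.9
t 4.78 pos [0.5658 0.107  0.0309] yaw 62.55 tilt [0.001  0.0001] F [-1.3  0.1  3.6] M [0.04 0.05 0.02] open 0.0125 grip 68.9 q6 0.54
```

```bash
python3 -m handwheel '[{"tx":0,"ty":0,"tz":-6,"roll":0},{"tx":0,"ty":0,"tz":-12,"roll":0},{"tx":0,"ty":0,"tz":-20,"roll":0},{"tx":0,"ty":0,"tz":-25,"roll":0},{"tx":0,"ty":0,"tz":-25,"roll":0},{"tx":0,"ty":0,"tz":-15,"roll":0},{"tx":0,"ty":0,"tz":-7,"roll":0},{"tx":0,"ty":0,"tz":0,"roll":0}]'
python3 -m handwheel '[{"tx":-12,"ty":3,"tz":0,"roll":0},{"tx":-24,"ty":7,"tz":0,"roll":0},{"tx":-29,"ty":8,"tz":0,"roll":0},{"tx":-29,"ty":8,"tz":0,"roll":0},{"tx":-29,"ty":8,"tz":0,"roll":0},{"tx":-29,"ty":8,"tz":0,"roll":0},{"tx":-29,"ty":8,"tz":0,"roll":0},{"tx":-29,"ty":8,"tz":0,"roll":0},{"tx":-29,"ty":8,"tz":0,"roll":0},{"tx":-24,"ty":7,"tz":0,"roll":0},{"tx":-17,"ty":5,"tz":0,"roll":0},{"tx":-10,"ty":2,"tz":0,"roll":0}]'
python3 -m handwheel '[{"tx":0,"ty":0,"tz":0,"roll":0.06},{"tx":0,"ty":0,"tz":0,"roll":0.1},{"tx":0,"ty":0,"tz":0,"roll":0.1},{"tx":0,"ty":0,"tz":0,"roll":0.1},{"tx":0,"ty":0,"tz":0,"roll":0.1},{"tx":0,"ty":0,"tz":0,"roll":0.1},{"tx":0,"ty":0,"tz":0,"roll":0.1},{"tx":0,"ty":0,"tz":0,"roll":0.1},{"tx":0,"ty":0,"tz":0,"roll":0.05},{"tx":0,"ty":0,"tz":0,"roll":0}]'
python3 - <<'E'
from h import *;st((.503,-.188,.14),15.8)
for n in("top","side"):
    im,d=optics.get_image(n);cv2.imwrite(f"pics/{n}2.png",im[:,:,::-1]);np.save(f"pics/{n}2d.npy",d)
R=lambda im,u,v,w,h,f:cv2.resize(im[v:v+h,u:u+w],None,fx=f,fy=f,interpolation=cv2.INTER_CUBIC)
t=cv2.imread("pics/top2.png");s=cv2.imread("pics/side2.png")
cv2.imwrite("pics/z2.png",np.hstack([R(t,310,170,100,130,4),R(s,280,90,100,130,4)]))
E
```

```text
t: 5.45
tool_pos: [0.5666, 0.107, 0.143]
tool_rot: [2.683, 1.63, 0.006]
contact_force: [-0.0, 0.7, -1.1]
opening: 0.0122
grip_force: 68.4
t: 6.45
tool_pos: [0.5006, -0.1892, 0.1382]
tool_rot: [-2.685, -1.626, 0.004]
contact_force: [0.4, 0.1, -1.5]
opening: 0.0126
grip_force: 68.3
t: 7.28
tool_pos: [0.5016, -0.1867, 0.1387]
tool_rot: [-3.109, -0.44, 0.004]
contact_force: [-0.7, 0.5, -1.0]
opening: 0.0123
grip_force: 68.4
t 7.28 pos [ 0.5016 -0.1867  0.1387] yaw 16.13 tilt [-0.0026  0.0014] F [-0.7  0.5 -1. ] M [-0.02  0.03  0.  ] open 0.0123 grip 68.4 q6 0.79
shift mm [ 1.   1.7 -1.3]
roll 0.005684591211014381
```

View pics/z2.png

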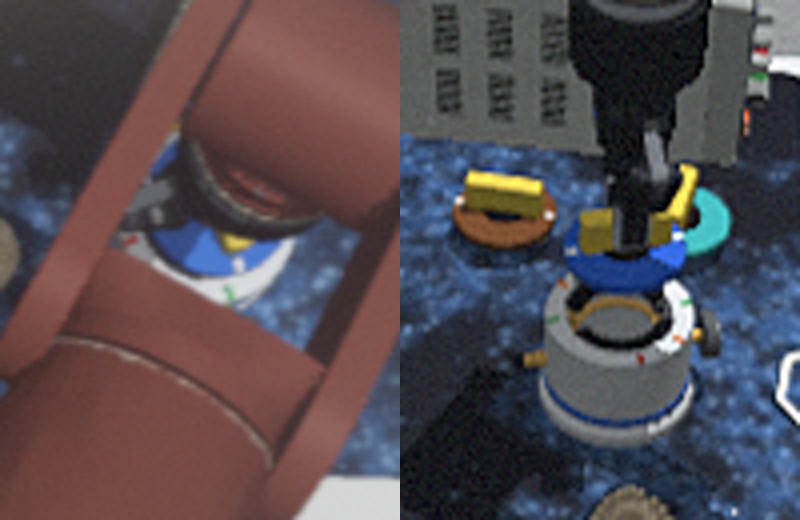

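Side view: the held lid hovers over the pot. Its white pointers are at about (323,149) and (351,149), and the rim marks are visible below. Now I'll measure the lid's position in the hand.

```bash
cat > lid.py <<'E'
from h import *
def held(s,zt,box,n="side"):
    for lo in (140,170):
        h=cv2.cvtColor(s,cv2.COLOR_BGR2HSV)
        m=cv2.inRange(h,(0,0,lo),(180,70,255));u,v,w,hh=box;k=np.zeros_like(m);k[v:v+hh,u:u+w]=m[v:v+hh,u:u+w]
        print("white",lo,[(int(a),c.round(1),plane(n,c,zt)[0].round(4)[:2]) for a,c in blobs(k)])
    b=cv2.inRange(h,(100,110,50),(125,255,255));k=np.zeros_like(b);k[v:v+hh,u:u+w]=b[v:v+hh,u:u+w]
    return k
E
python3 - <<'E'
from lid import *
s=cv2.imread("pics/side2.png")
zt=.1387-.0309+.024
k=held(s,zt,(316,138,42,16))
D=np.load("pics/side2d.npy")
# depth points on the flange top
uv=np.array([(u,v) for v in range(135,170) for u in range(315,358)]);c,r=ray("side",uv);X=c+r*D[uv[:,1],uv[:,0]][:,None]
q=X[(abs(X[:,2]-zt)<.003)];print(len(q),np.median(q[:,2]));print("flange circ",circ(cv2.convexHull(q[:,:2].astype(np.float32))[:,0]), np.c_[q.min(0),q.max(0)])
E
```

```text
white 140 [(5, array([316.8, 143.6]), array([ 0.5503, -0.2081])), (5, array([349.2, 148.6]), array([ 0.4694, -0.1971])), (4, array([322.5, 152.5]), array([ 0.5338, -0.1768]))]
white 170 [(4, array([316.5, 143.5]), array([ 0.5511, -0.2084])), (5, array([349.2, 148.6]), array([ 0.4694, -0.1971]))]
264 0.1326212143782065
flange circ (array([ 0.50224276, -0.18538219]), np.float64(0.03723039287131472)) [[ 0.46665381  0.5386017 ]
 [-0.22070776 -0.14836559]
 [ 0.1289669   0.13475037]]
```

```bash
python3 -m handwheel '[{"tx":1,"ty":1.4,"tz":3,"roll":0.005},{"tx":0,"ty":0,"tz":7,"roll":0},{"tx":0,"ty":0,"tz":8,"roll":0},{"tx":0,"ty":0,"tz":5,"roll":0},{"tx":0,"ty":0,"tz":2,"roll":0},{"tx":0,"ty":0,"tz":0,"roll":0}]'
python3 - <<'E'
from lid import *
for i in range(3): im,d=optics.get_image("side"); st((.503,-.188,.105),15.8)
cv2.imwrite("pics/side3.png",im[:,:,::-1]);s=im[:,:,::-1].copy()
o=ctrl.get_obs();zt=o["tool_pos"][2]-.007
held(s,zt,(316,145,42,16))
uv=np.array([(u,v) for v in range(135,175) for u in range(315,358)]);c,r=ray("side",uv);X=c+r*d[uv[:,1],uv[:,0]][:,None]
q=X[(abs(X[:,2]-zt)<.003)];print(len(q),np.median(q[:,2]));print("flange circ",circ(cv2.convexHull(q[:,:2].astype(np.float32))[:,0]))
q=X[(abs(X[:,2]-.0745)<.002)];print("rim circ",len(q),circ(cv2.convexHull(q[:,:2].astype(np.float32))[:,0]))
E
```

```text
t: 7.88
tool_pos: [0.5033, -0.1879, 0.1139]
tool_rot: [-3.11, -0.433, 0.003]
contact_force: [0.1, -0.2, -1.8]
opening: 0.0121
grip_force: 68.3
t 7.93 pos [ 0.5037 -0.1882  0.1147] yaw 15.86 tilt [-0.001   0.0005] F [-0.2 -0.3 -2.1] M [-0.06 -0.05 -0.03] open 0.0125 grip 68.3 q6 0.8
shift mm [-0.6 -0.3  9.7]
roll 0.0011146465407397043
t 7.98 pos [ 0.504  -0.1883  0.1152] yaw 15.87 tilt [-0.0002  0.0001] F [ 0.  -0.1 -1. ] M [-0.02 -0.03  0.04] open 0.012 grip 68.3 q6 0.8
shift mm [-0.9 -0.6 10.2]
roll 0.0011687807374262027
t 8.03 pos [ 0.5042 -0.1885  0.1156] yaw 15.86 tilt [ 0.0004 -0.0003] F [-0.6  0.4 -0.7] M [ 0.02  0.   -0.02] open 0.0119 grip 68.3 q6 0.8
shift mm [-1.  -0.8 10.6]
roll 0.0010950075253950736
white 140 [(3, array([346.7, 151.7]), array([ 0.4746, -0.2112])), (6, array([348. , 155.5]), array([ 0.4708, -0.1972])), (3, array([321.7, 158.7]), array([ 0.5356, -0.1796]))]
white 170 [(2, array([347. , 151.5]), array([ 0.4738, -0.2119])), (5, array([347.8, 155.6]), array([ 0.4713, -0.1968]))]
274 0.10879270442525663
flange circ (array([ 0.50464467, -0.18690801]), np.float64(0.037259516011358886))
rim circ 177 (array([ 0.50463891, -0.19191009]), np.float64(0.045707242588752806))
```

```bash
python3 -m handwheel '[{"tx":-0.6,"ty":-0.6,"tz":3,"roll":0},{"tx":0,"ty":0,"tz":3,"roll":0},{"tx":0,"ty":0,"tz":3,"roll":0},{"tx":0,"ty":0,"tz":2,"roll":0},{"tx":0,"ty":0,"tz":2,"roll":0},{"tx":0,"ty":0,"tz":2,"roll":0},{"tx":0,"ty":0,"tz":0,"roll":0}]'
python3 -c "
from h import *;st((.503,-.1877,.089),15.8)"
```

```text
t: 8.62
tool_pos: [0.503, -0.1878, 0.0997]
tool_rot: [-3.111, -0.433, 0.001]
contact_force: [-0.5, -1.0, -2.4]
opening: 0.0123
grip_force: 68.3
t 8.62 pos [ 0.503  -0.1878  0.0997] yaw 15.86 tilt [-0.0008  0.0004] F [-0.5 -1.  -2.4] M [ 0.03  0.02 -0.02] open 0.0123 grip 68.3 q6 0.8
shift mm [ 0.1 -0.1 10.7]
roll 0.0010103438363449587
```

The lugs are past the ledge with no resistance. Next I'll seat the lid.

```bash
python3 -m handwheel '[{"tx":0,"ty":0,"tz":2,"roll":0},{"tx":0,"ty":0,"tz":2,"roll":0},{"tx":0,"ty":0,"tz":2,"roll":0},{"tx":0,"ty":0,"tz":2,"roll":0},{"tx":0,"ty":0,"tz":1.5,"roll":0},{"tx":0,"ty":0,"tz":1,"roll":0},{"tx":0,"ty":0,"tz":0,"roll":0},{"tx":0,"ty":0,"tz":0,"roll":0},{"tx":0,"ty":0,"tz":0,"roll":0}]'
python3 -c "
from h import *;st((.503,-.1877,.089),15.8)"
```

```text
t: 9.37
tool_pos: [0.5033, -0.188, 0.0899]
tool_rot: [3.111, 0.433, 0.0]
contact_force: [0.5, -0.8, -1.2]
opening: 0.0127
grip_force: 68.3
t 9.37 pos [ 0.5033 -0.188   0.0899] yaw 15.86 tilt [ 0.0001 -0.0001] F [ 0.5 -0.8 -1.2] M [ 0.02  0.05 -0.02] open 0.0127 grip 68.3 q6 0.8
shift mm [-0.2 -0.4  0.9]
roll 0.0010642227222947746
```

```bash
python3 -m handwheel '[{"tx":0,"ty":0,"tz":0.7,"roll":0},{"tx":0,"ty":0,"tz":0.7,"roll":0},{"tx":0,"ty":0,"tz":0,"roll":0},{"tx":0,"ty":0,"tz":0,"roll":0}]'
python3 -m handwheel '[{"tx":0,"ty":0,"tz":0.5,"roll":0},{"tx":0,"ty":0,"tz":0,"roll":0},{"tx":0,"ty":0,"tz":0,"roll":0}]'
```

```text
t: 9.7
tool_pos: [0.5035, -0.188, 0.089]
tool_rot: [3.111, 0.433, 0.0]
contact_force: [-1.7, 1.2, 3.3]
opening: 0.0123
grip_force: 68.8
t: 9.95
tool_pos: [0.5034, -0.188, 0.0889]
tool_rot: [3.111, 0.433, 0.0]
contact_force: [-3.8, 1.9, 6.4]
opening: 0.0125
grip_force: 69.3
```

The lid is seated, with an upward contact force of 6 N at z 0.089. Now I'll twist it clockwise in stages.

```bash
python3 -m handwheel '[{"tx":0,"ty":0,"tz":0,"roll":0.03},{"tx":0,"ty":0,"tz":0,"roll":0.05},{"tx":0,"ty":0,"tz":0,"roll":0.06},{"tx":0,"ty":0,"tz":0,"roll":0.06},{"tx":0,"ty":0,"tz":0,"roll":0.06},{"tx":0,"ty":0,"tz":0,"roll":0.06},{"tx":0,"ty":0,"tz":0,"roll":0.05},{"tx":0,"ty":0,"tz":0,"roll":0.03},{"tx":0,"ty":0,"tz":0,"roll":0},{"tx":0,"ty":0,"tz":0,"roll":0}]' - 90
python3 -c "
from h import *;st((.5033,-.1879,.089),-29.2)"
```

```text
t: 10.78
tool_pos: [0.5036, -0.1871, 0.0891]
tool_rot: [-3.134, 0.192, 0.0]
contact_force: [-3.2, 4.7, 7.7]
opening: 0.0125
grip_force: 90.9
t 10.78 pos [ 0.5036 -0.1871  0.0891] yaw -7.01 tilt [0.0001 0.0016] F [-3.2  4.7  7.7] M [0.73 0.59 0.2 ] open 0.0125 grip 90.9 q6 1.2
shift mm [-0.2  0.8  0.1]
roll 0.38733491447818597
```

```bash
python3 -m handwheel '[{"tx":0,"ty":0,"tz":0,"roll":0.03},{"tx":0,"ty":0,"tz":0,"roll":0.05},{"tx":0,"ty":0,"tz":0,"roll":0.06},{"tx":0,"ty":0,"tz":0,"roll":0.06},{"tx":0,"ty":0,"tz":0,"roll":0.06},{"tx":0,"ty":0,"tz":0,"roll":0.06},{"tx":0,"ty":0,"tz":0,"roll":0.045},{"tx":0,"ty":0,"tz":0,"roll":0.02},{"tx":0,"ty":0,"tz":0,"roll":0},{"tx":0,"ty":0,"tz":0,"roll":0},{"tx":0,"ty":0,"tz":0,"roll":0}]'
python3 - <<'E'
from lid import *
im,d=optics.get_image("side");it,_=optics.get_image("top");st((.5033,-.1879,.089),-29.2)
cv2.imwrite("pics/side4.png",im[:,:,::-1]);cv2.imwrite("pics/top4.png",it[:,:,::-1])
s=im[:,:,::-1].copy();held(s,.082,(312,150,45,22))
R=lambda im,u,v,w,h,f:cv2.resize(im[v:v+h,u:u+w],None,fx=f,fy=f,interpolation=cv2.INTER_CUBIC)
cv2.imwrite("pics/z4.png",np.hstack([R(it[:,:,::-1],325,190,75,75,5),R(s,298,120,75,75,5)]))
E
```

```text
t: 11.7
tool_pos: [0.5036, -0.1872, 0.089]
tool_rot: [-3.04, 0.788, 0.0]
contact_force: [-2.5, 4.5, 6.4]
opening: 0.0118
grip_force: 90.9
t 11.8 pos [ 0.5036 -0.1872  0.089 ] yaw -29.06 tilt [0.0003 0.0014] F [-1.9  4.7  6.6] M [0.61 0.56 0.23] open 0.0119 grip 90.9 q6 1.58
shift mm [0.  0.8 0. ]
roll 0.002460014442187837
white 140 [(4, array([346.5, 151.5]), array([ 0.4743, -0.2413])), (9, array([322.2, 158.9]), array([ 0.5358, -0.2072])), (2, array([342. , 156.5]), array([ 0.4853, -0.2209])), (57, array([349.8, 165.3]), array([ 0.4641, -0.1902])), (11, array([318. , 165.2]), array([ 0.5447, -0.183 ])), (4, array([345.5, 170. ]), array([ 0.4744, -0.1721])), (2, array([318.5, 171. ]), array([ 0.5417, -0.1623]))]
white 170 [(4, array([346.5, 151.5]), array([ 0.4743, -0.2413])), (2, array([342. , 156.5]), array([ 0.4853, -0.2209])), (46, array([349.5, 165.4]), array([ 0.4649, -0.1895])), (6, array([322. , 158.8]), array([ 0.5363, -0.2073])), (4, array([345.5, 170. ]), array([ 0.4744, -0.1721]))]
```

View pics/z4.png

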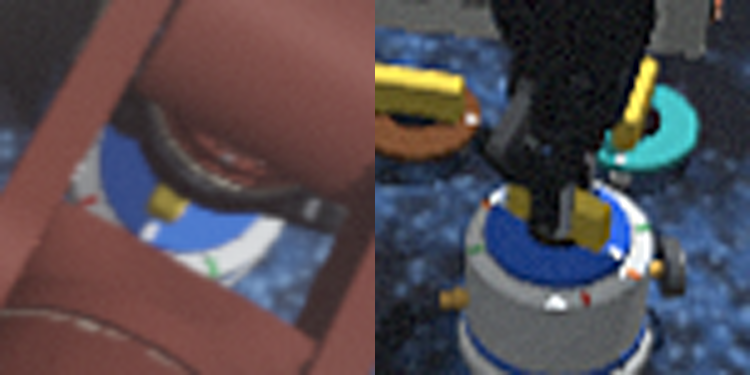

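The pictures show the flange seated on the rim. The white pointer (crop (612,250)) points at the orange mark (632,272), a measured lid angle of about -28.7° against the target of -29.2°. I'll hand in while still gripping.

```bash
python3 -c "
from station import ctrl;print(ctrl.finish_job())"
```

```text
the job is handed in; nothing more can be done
None
```

I seated the blue lid on the pot, twisted it clockwise to the orange marks (about 0.5° off by camera) and handed the job in at about 12 s with the gripper still holding it at about 91 N; the hand-in returned no verdict.

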